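# Sort the hollow and the solid sleeve by their weight

### The arm

A 7-joint arm with a two-finger parallel gripper is mounted at the origin on a cart in front of the work surface, level with it; the furniture and walls round the work are solid. World frame = base frame: x ahead of the robot, y to its left, z up, the work surface at z = 0. Lengths are in m, angles in rad, forces in N, time in s.
With the tool pointing down it reaches from about 0.425 to 0.875 m from the base axis. Payload 4.7 kg.
Tool frame: the origin (TCP) lies at the very end of the fingers, on their centre line; the grasp point (between the pads) lies 19 mm behind it; z points along the fingers, y is the direction in which the jaws open and shut (so a half turn about z gives the same grasp; the last joint's range is limited). The gripper opens to 87 mm and grips with 3 to 60 N. Pads are 19 mm wide; open, the fingers measure 117 mm over their backs; the gripper's body (75 mm by 190 mm) begins 51 mm behind the grasp point.
Start: joints at [1.18, 0.321, -0.07, 1.45, 0.023, 1.371, -0.057], TCP at [0.256, -0.597, 0.223] pointing down, gripper open.
Joint ranges: [-2.86, 2.86], [-0.3, 2.09], [-1.38, 1.24], [0.06, 2.45], [-1.56, 4.7], [0.09, 2.05], [-2.69, 2.69]. Speed limits (rad/s): [2.57, 2.57, 3.14, 3.14, 3.14, 3.14, 3.14].

### API

Orientations are given as a rotation vector (axis times angle).
In Python, from bench import ctrl, get_image, camera_info gives the robot as it stands.
- The arm moves only by the tool carry_out, never from a script. Its argument "commands" is a list of rows, each an object of numbers: "tx", "ty", "tz": the shift along the tool's x, y, z in m; "rx", "ry", "rz": the turn, a rotation vector about the tool's x, y, z in rad; "jaw": the opening, from 0 (shut) to 1 (fully open). In form: [{"tx": .., "ty": .., "tz": .., "rx": .., "ry": .., "rz": .., "jaw": ..}, ...]. A call has 1 to 12 rows; each row is the pose to reach, as a shift and turn from the pose commanded when the call began, along the tool's axes at that moment; what a row does not reach only later rows make up. A row lasts 1/8 s, in which the tool goes at most 62.5 mm and 10.7 degrees, less where a joint would pass 70% of its speed; a pose out of reach is approached as far as the arm can. A call with a gripper value outside its range is refused whole. The fingers move at their own pace and stop on an object; "grip_force" is the grip in N (left out, the last holds). Time passes only in rows, so rows that repeat a pose let the fingers close. It gives the time, the measured TCP pose, the force and the opening at its end, in the units of the state.
- ctrl.get_state(): the state, without advancing time (a new reading comes with each control period).
- get_image(name): name is "scene" or "top" or "wrist"; returns the picture (384x512x3 uint8, red, green, blue); there is no depth.
- camera_info(name): a dict with "intrinsics" (3x3 intrinsics, pixels), "R" (3x3) and "t" (3): a world point X has camera coordinates R X + t. Camera axes: x right, y down, z forward; pixel columns grow to the right and rows downward; lengths in m; the calibration is good to about 2 mm. A picture is of the moment at which its call begins: read the wrist's pose just before it. camera_info takes no time and is no camera call; for the wrist camera it gives the pose at the moment of the call.
- ctrl.close_job(): hands the job in, once; it reports no verdict.
The state is a dict: "time": time; "joint_positions": joint angles; "qd": joint speeds; "joint_torque": joint torques, N m; "position": TCP position; "tool_rot": TCP orientation; "ft_force": force on the tool from outside, world axes, zero at the start; "torque": the same for the moment, N m; "grip_width": opening from 0.0 (shut) to 1.0 (fully open).
Only numpy, scipy, OpenCV 4.12 (cv2) and the standard library are available. Lean on these libraries where they do the work, as an engineer would, in place of code of your own. Each camera call takes 0.05 s, during which the arm holds its last target.

### The job

Two capped steel sleeves that look exactly alike are standing on the bench: one is hollow and the other has a solid core. Lift one to feel by its weight which is which, then stand the solid one upright in the square tray and the hollow one upright in the round dish, and let go of both.

Things in the scene. Friction and masses are not known exactly. Their poses are not given: they have to be found in the camera images.
- sleeve_a: one of the two look-alike plain steel cylinders standing on the worktop, 40 mm diameter, 70 mm tall, flat caps, a small dark dot in the middle of the top. Loose; grasp across the diameter, any yaw. One of the two is hollow (95 to 145 g), the other solid (520 to 720 g); which is which changes from start to start and can only be felt by lifting. Origin: centre of the underside; z up its axis.
- sleeve_b: the other of the two look-alike plain steel cylinders standing on the worktop, 40 mm diameter, 70 mm tall, flat caps, a small dark dot in the middle of the top. Loose; grasp across the diameter, any yaw. One of the two is hollow (95 to 145 g), the other solid (520 to 720 g); which is which changes from start to start and can only be felt by lifting. Origin: centre of the underside; z up its axis.
- square_tray: shallow open square aluminium tray, 120 x 120 mm outside and 22 mm high, walls 4 mm thick, its floor 4 mm thick (top of the floor 4 mm above the worktop), 112 mm square inside. Fixed to the worktop. It is for the solid sleeve. Origin: centre of the underside; x and y along its sides, z up.
- round_dish: shallow open round aluminium dish, 120 mm diameter at the rim, 22 mm high, wall 4 mm thick, floor 4 mm thick (top of the floor 4 mm above the worktop), about 106 mm clear diameter inside at the floor. Fixed to the worktop. It is for the hollow sleeve. Origin: centre of the underside; z up.
Not all that is in view belongs to the job. Leave any blue or yellow look-alike of the sleeve_b alone.

How it is judged:
By the outcome, as a careful person would: the job done as asked, in the order asked, and still so for the second after the job is handed in, with the robot touching nothing.
It also fails if it takes over 54 s, if anything falls off the work surface, if the arm or the gripper's body presses on something with over 40 N, if the wrist force passes 120 N, or if a joint passes its speed limit or range.

## Working session

There is one attempt and no reset: what is moved stays moved. The work goes in short steps, Python scripts to look and compute and a tool call to move; the robot and the scene stay as the last step left them, time stands still between calls to the robot, and variables do not carry over. Pictures are saved under pics/ and viewed, and the job is handed in when it is done.

Besides the shell and the picture viewer there is one more tool, called after "Request:" by a JSON object that holds its "method" and its "body". carry_out: Moves the arm, as the interface text tells. Its arguments: {"type":"object","properties":{"commands":{"type":"array"},"grip_force":{"type":"number"}},"required":["commands"]}

```bash
mkdir -p pics; python3 - <<'E'
from bench import ctrl,get_image,camera_info
import cv2,numpy as np
for n in("scene","top"):
    im=get_image(n); cv2.imwrite(f"pics/{n}0.png",im[:,:,::-1])
    c=camera_info(n); print(n,c)
s=ctrl.get_state();print(s)
E
```

```text
scene {'intrinsics': array([[409.81640221,   0.        , 249.55875769],
       [  0.        , 409.81640221, 196.81747874],
       [  0.        ,   0.        ,   1.        ]]), 'R': array([[-0.59147078, -0.80623977, -0.01182166],
       [-0.53889586,  0.40616374, -0.73798528],
       [ 0.59979461, -0.43012609, -0.67471326]]), 't': array([0.37240247, 0.2948549 , 0.65451978])}
top {'intrinsics': array([[474.0481095 ,   0.        , 254.18354601],
       [  0.        , 474.0481095 , 195.77331361],
       [  0.        ,   0.        ,   1.        ]]), 'R': array([[-0.00425496, -0.999963  , -0.00747678],
       [-0.99906449,  0.00457267, -0.04300282],
       [ 0.04303542,  0.00728681, -0.99904697]]), 't': array([0.06933749, 0.53199956, 1.10640753])}
{'time': 0.1, 'joint_positions': array([ 1.18014364,  0.32175304, -0.07007332,  1.45153409,  0.02259438,
        1.37078831, -0.05693495]), 'qd': array([ 1.48254909e-03, -1.60965386e-03,  7.15725304e-04, -2.49210286e-03,
        3.71853446e-04, -4.76128183e-05,  8.92285085e-04]), 'joint_torque': array([-4.90617731e-04, -4.92573130e+01, -4.05928306e-01, -3.13401747e+01,
       -6.41735760e-02,  3.94585077e-02,  9.04508101e-05]), 'position': array([ 0.25572525, -0.59705664,  0.22157757]), 'tool_rot': array([-3.07587642e+00, -6.31093210e-01,  6.72592185e-04]), 'ft_force': array([0.16866043, 0.56903666, 0.31025412]), 'torque': array([-0.04042174,  0.07039008,  0.01717146]), 'grip_width': 1.003366940301934}
```

View pics/top0.png

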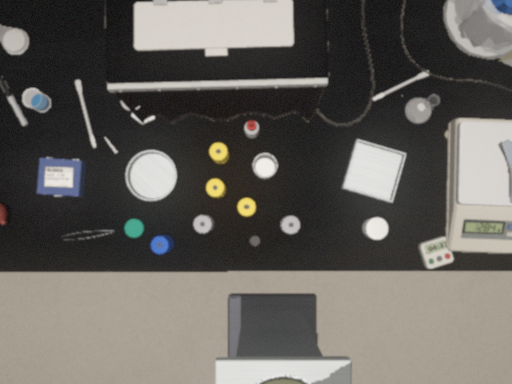

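View pics/scene0.png

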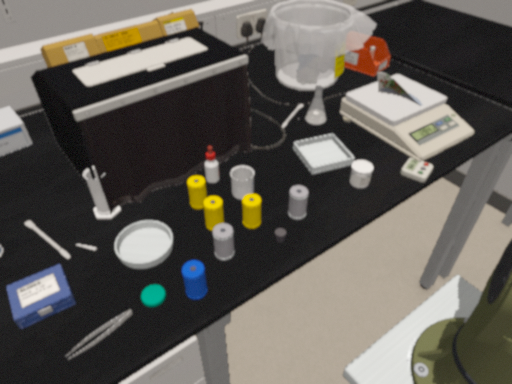

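```bash
python3 - <<'E'
import cv2,numpy as np
im=cv2.imread("pics/top0.png")
a=cv2.resize(im[195:255,180:315],None,fx=5.8,fy=5.8,interpolation=cv2.INTER_CUBIC)
cv2.imwrite("pics/c1.png",a)
b=cv2.resize(im[140:210,120:185],None,fx=6,fy=6,interpolation=cv2.INTER_CUBIC)
c=cv2.resize(im[135:205,338:410],None,fx=6,fy=6,interpolation=cv2.INTER_CUBIC)
b=cv2.resize(b,(390,420))
cv2.imwrite("pics/c2.png",np.hstack([b[:, :380],c[:,:420]]))
E
```

```text
(no output)
```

View pics/c1.png

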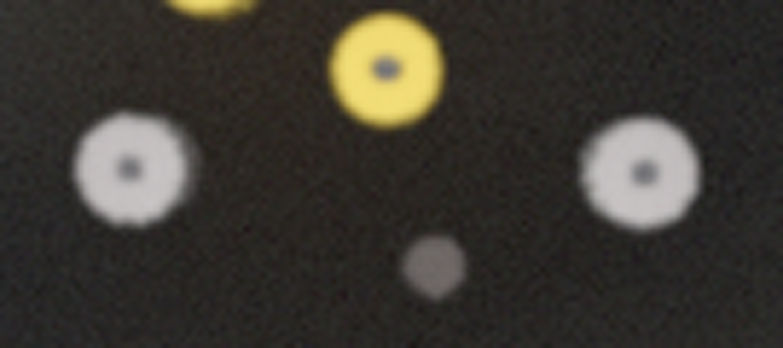

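View pics/c2.png

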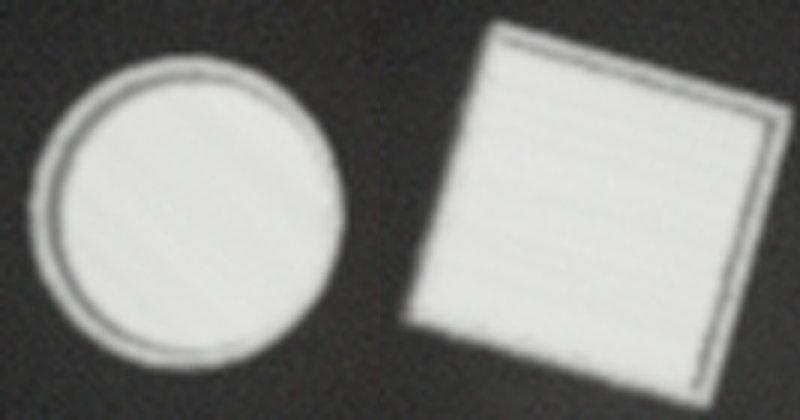

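```bash
cat > h.py <<'E'
import numpy as np
from bench import camera_info
def ray(name,u,v,z,c=None):
    c=c or camera_info(name)
    K,R,t=[np.asarray(c[k]) for k in("intrinsics","R","t")]
    C=-R.T@t; d=R.T@np.linalg.solve(K,[u,v,1.]); return C+d*(z-C[2])/d[2]
def proj(name,X):
    c=camera_info(name); p=np.asarray(c["R"])@X+c["t"]; p=np.asarray(c["intrinsics"])@p; return p[:2]/p[2]
E
python3 - <<'E'
from h import *
from bench import ctrl
for n,u,v,z in[("L",201.8,223.6,.07),("R",290.6,224.2,.07),("dish",150.8,174.9,.022),("tray",374.3,170.2,.022),("Y1",246.2,207,.07),("Y2",215,188,.07),("Y3",219,153,.07),("bottle",252,128,.08),("beaker",264,165,.06),("blue",161,244,.07),("white",376,228,.05),("grey",255,241,.02),("edge",255,271,0)]:
    p=ray("top",u,v,z);print(n,p.round(4),"scene",proj("scene",p).round(1), "r",np.hypot(*p[:2]).round(3))
from scipy.spatial.transform import Rotation as Ro
print(Ro.from_rotvec(ctrl.get_state()["tool_rot"]).as_matrix().round(4))
c=camera_info("wrist");print(c["intrinsics"], -c["R"].T@c["t"])
E
```

```text
L [0.4682 0.1837 0.07  ] scene [222.5 230. ] r 0.503
R [ 0.466  -0.0143  0.07  ] scene [298.9 190.5] r 0.466
dish [0.582  0.3092 0.022 ] scene [143.6 240.2] r 0.659
tray [ 0.5904 -0.2142  0.022 ] scene [323.4 149.1] r 0.628
Y1 [0.5048 0.0845 0.07  ] scene [251.9 199.4] r 0.512
Y2 [0.5476 0.1542 0.07  ] scene [213.4 201.9] r 0.569
Y3 [0.6263 0.1452 0.07  ] scene [198.  181.1] r 0.643
bottle [0.6805 0.0707 0.08  ] scene [212.7 154. ] r 0.684
beaker [0.5998 0.0441 0.06  ] scene [241.6 173.3] r 0.601
blue [0.4231 0.2747 0.07  ] scene [194.3 266.7] r 0.505
white [ 0.4563 -0.2091  0.05  ] scene [362.2 166.5] r 0.502
grey [0.4264 0.0655 0.02  ] scene [281.3 233.1] r 0.431
edge [0.3546 0.0659 0.    ] scene [303.1 260.6] r 0.361
[[ 9.192e-01  3.938e-01 -7.000e-04]
 [ 3.938e-01 -9.192e-01  1.500e-03]
 [-1.000e-04 -1.700e-03 -1.000e+00]]
[[323.6732657    0.         260.36622003]
 [  0.         323.6732657  198.26239876]
 [  0.           0.           1.        ]] [ 0.32297549 -0.56925272  0.38315545]
```

```bash
cat >> h.py <<'E'
from bench import ctrl
from scipy.spatial.transform import Rotation as Ro
def to(*P):
    s=ctrl.get_state(); p=s["position"]; R=Ro.from_rotvec(s["tool_rot"]).as_matrix()
    print("t",round(s["time"],2),"p",p.round(4),"F",s["ft_force"].round(2),"g",round(s["grip_width"],3),"yaw",np.degrees(np.arctan2(R[1,0],R[0,0])).round(2),"tilt",R[:2,2].round(4))
    for q in P: print(q,"->",(R.T@(np.array(q)-p)).round(4))
E
python3 - <<'E'
from h import *
to((.466,-.0143,.15),(.466,-.0143,.028))
E
```

```text
t 0.1 p [ 0.2557 -0.5971  0.2216] F [0.17 0.57 0.31] g 1.003 yaw 23.19 tilt [-0.0007  0.0015]
(0.466, -0.0143, 0.15) -> [ 0.4228 -0.4528  0.0723]
(0.466, -0.0143, 0.028) -> [ 0.4228 -0.4525  0.1943]
```

Request:
{"method": "carry_out", "body": {"commands": [{"tx": 0.035,"ty": -0.038,"tz": 0.01,"jaw": 1},{"tx": 0.07,"ty": -0.075,"tz": 0.02,"jaw": 1},{"tx": 0.105,"ty": -0.113,"tz": 0.03,"jaw": 1},{"tx": 0.14,"ty": -0.15,"tz": 0.04,"jaw": 1},{"tx": 0.175,"ty": -0.188,"tz": 0.05,"jaw": 1},{"tx": 0.21,"ty": -0.226,"tz": 0.06,"jaw": 1},{"tx": 0.25,"ty": -0.267,"tz": 0.07,"jaw": 1},{"tx": 0.29,"ty": -0.31,"tz": 0.072,"jaw": 1},{"tx": 0.33,"ty": -0.353,"tz": 0.072,"jaw": 1},{"tx": 0.37,"ty": -0.396,"tz": 0.072,"jaw": 1},{"tx": 0.405,"ty": -0.433,"tz": 0.072,"jaw": 1},{"tx": 0.423,"ty": -0.453,"tz": 0.072,"jaw": 1}], "grip_force": 35}}

```text
invalid input
```

```bash
python3 - <<'E'
from h import *
from bench import get_image
import cv2
to((.466,-.0143,.15),(.466,-.0143,.028))
c=camera_info("wrist"); im=get_image("wrist"); cv2.imwrite("pics/w1.png",im[:,:,::-1])
print(proj("wrist",np.array([.466,-.0143,.07]))); np.save("w1.npy",c,allow_pickle=True)
print(ctrl.get_state()["joint_positions"].round(2))
E
```

```text
t 0.1 p [ 0.2557 -0.5971  0.2216] F [0.17 0.57 0.31] g 1.003 yaw 23.19 tilt [-0.0007  0.0015]
(0.466, -0.0143, 0.15) -> [ 0.4228 -0.4528  0.0723]
(0.466, -0.0143, 0.028) -> [ 0.4228 -0.4525  0.1943]
[-443.43309326 -456.90484457]
[ 1.18  0.32 -0.07  1.45  0.02  1.37 -0.06]
```

View pics/w1.png

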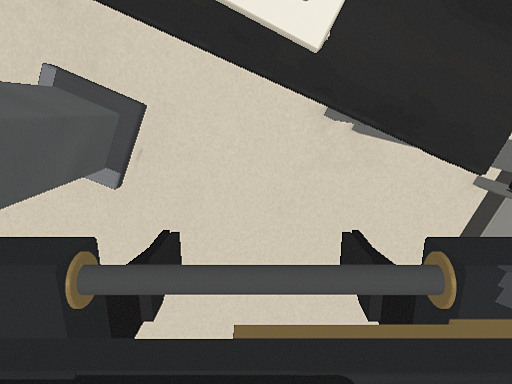

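The row form was refused, since the arm and clock have not moved; I'll give every field this time.

Request:
{"method": "carry_out", "body": {"commands": [{"tx": 0.035,"ty": -0.038,"tz": 0.01,"rx": 0,"ry": 0,"rz": 0,"jaw": 1},{"tx": 0.07,"ty": -0.075,"tz": 0.02,"rx": 0,"ry": 0,"rz": 0,"jaw": 1},{"tx": 0.105,"ty": -0.113,"tz": 0.03,"rx": 0,"ry": 0,"rz": 0,"jaw": 1},{"tx": 0.14,"ty": -0.15,"tz": 0.04,"rx": 0,"ry": 0,"rz": 0,"jaw": 1},{"tx": 0.175,"ty": -0.188,"tz": 0.05,"rx": 0,"ry": 0,"rz": 0,"jaw": 1},{"tx": 0.21,"ty": -0.226,"tz": 0.06,"rx": 0,"ry": 0,"rz": 0,"jaw": 1},{"tx": 0.25,"ty": -0.267,"tz": 0.07,"rx": 0,"ry": 0,"rz": 0,"jaw": 1},{"tx": 0.29,"ty": -0.31,"tz": 0.072,"rx": 0,"ry": 0,"rz": 0,"jaw": 1},{"tx": 0.33,"ty": -0.353,"tz": 0.072,"rx": 0,"ry": 0,"rz": 0,"jaw": 1},{"tx": 0.37,"ty": -0.396,"tz": 0.072,"rx": 0,"ry": 0,"rz": 0,"jaw": 1},{"tx": 0.405,"ty": -0.433,"tz": 0.072,"rx": 0,"ry": 0,"rz": 0,"jaw": 1},{"tx": 0.423,"ty": -0.453,"tz": 0.072,"rx": 0,"ry": 0,"rz": 0,"jaw": 1}], "grip_force": 35}}

```text
time: 1.65
position: [0.4668, -0.0113, 0.1506]
tool_rot: [-3.076, -0.637, -0.001]
ft_force: [0.4, -0.1, 0.2]
grip_width: 1.002
```

```bash
python3 - <<'E'
from h import *
from bench import get_image
import cv2
to((.466,-.0143,.15),(.466,-.0143,.028))
print(proj("wrist",np.array([.466,-.0143,.07])))
c=camera_info("wrist"); im=get_image("wrist"); cv2.imwrite("pics/w2.png",im[:,:,::-1])
np.save("w2.npy",c,allow_pickle=True)
print(ctrl.get_state()["joint_positions"].round(2))
E
```

```text
t 1.65 p [ 0.4668 -0.0113  0.1506] F [ 0.39 -0.13  0.17] g 1.002 yaw 23.42 tilt [0.0004 0.0004]
(0.466, -0.0143, 0.15) -> [-0.0019  0.0024  0.0006]
(0.466, -0.0143, 0.028) -> [-0.002   0.0024  0.1226]
[262.63292035 207.00994073]
[ 0.6   0.01 -0.64  1.96  0.    1.17 -1.19]
```

View pics/w2.png

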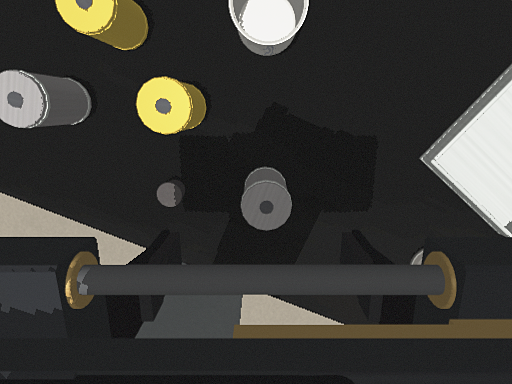

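```bash
python3 - <<'E'
from h import *
c=np.load("w2.npy",allow_pickle=True).item()
p=ray("",266,207,.07,c);print(p.round(4)); print(ray("",15,99,.07,c).round(4))
to((p[0],p[1],.028), ((p[0]+.466)/2,(p[1]-.0143)/2,.028))
E
```

```text
[ 0.4671 -0.0167  0.07  ]
[0.4696 0.1807 0.07  ]
t 1.7 p [ 0.4676 -0.0083  0.1508] F [1.34 2.29 0.13] g 1.002 yaw 23.58 tilt [0.0015 0.0024]
(np.float64(0.46705653029180877), np.float64(-0.01671499350801039), 0.028) -> [-0.0042  0.0077  0.1228]
(np.float64(0.4665282651459044), np.float64(-0.015507496754005196), 0.028) -> [-0.0042  0.0064  0.1228]
```

Request:
{"method": "carry_out", "body": {"commands": [{"tx": 0,"ty": 0,"tz": 0.01,"rx": 0,"ry": 0,"rz": 0,"jaw": 1},{"tx": 0,"ty": 0,"tz": 0.02,"rx": 0,"ry": 0,"rz": 0,"jaw": 1},{"tx": 0,"ty": 0,"tz": 0.03,"rx": 0,"ry": 0,"rz": 0,"jaw": 1},{"tx": 0,"ty": 0,"tz": 0.03,"rx": 0,"ry": 0,"rz": 0,"jaw": 1},{"tx": 0,"ty": 0,"tz": 0.03,"rx": 0,"ry": 0,"rz": 0,"jaw": 1}]}}

```text
time: 2.33
position: [0.4664, -0.0149, 0.1206]
tool_rot: [3.078, 0.63, 0.0]
ft_force: [-0.3, 0.5, 0.2]
grip_width: 1.001
```

```bash
python3 - <<'E'
from h import *
from bench import get_image
import cv2
to((.466,-.0155,.028))
print(proj("wrist",np.array([.466,-.0143,.07])))
c=camera_info("wrist"); im=get_image("wrist"); cv2.imwrite("pics/w3.png",cv2.resize(im[150:260,190:340,::-1],None,fx=5,fy=5))
np.save("w3.npy",c,allow_pickle=True)
to()
E
```

```text
t 2.33 p [ 0.4664 -0.0149  0.1206] F [-0.27  0.49  0.16] g 1.001 yaw 23.15 tilt [ 0.0001 -0.    ]
(0.466, -0.0155, 0.028) -> [-0.0006  0.0004  0.0926]
[258.44707182 217.34621816]
t 2.38 p [ 0.4666 -0.0147  0.1208] F [ 0.2  -0.51  0.02] g 0.994 yaw 23.17 tilt [ 0.0005 -0.0002]
```

View pics/w3.png

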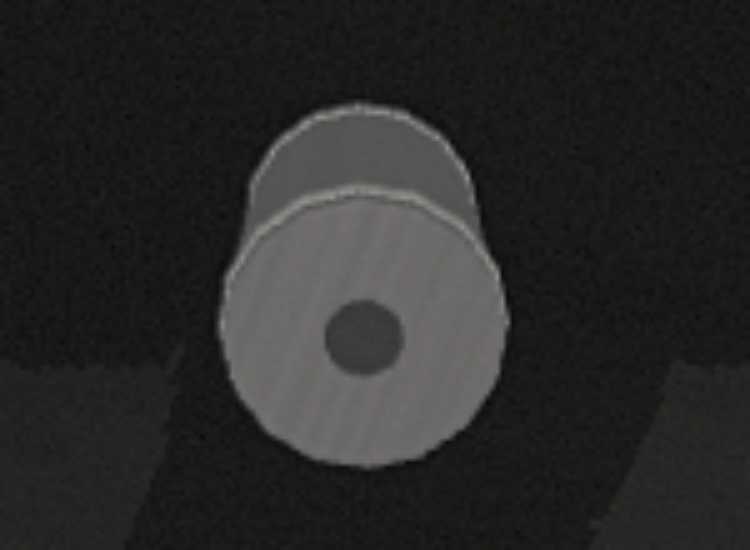

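Request:
{"method": "carry_out", "body": {"commands": [{"tx": 0,"ty": 0.001,"tz": 0.02,"rx": 0,"ry": 0,"rz": 0,"jaw": 1},{"tx": 0,"ty": 0.001,"tz": 0.045,"rx": 0,"ry": 0,"rz": 0,"jaw": 1},{"tx": 0,"ty": 0.001,"tz": 0.07,"rx": 0,"ry": 0,"rz": 0,"jaw": 1},{"tx": 0,"ty": 0.001,"tz": 0.085,"rx": 0,"ry": 0,"rz": 0,"jaw": 1},{"tx": 0,"ty": 0.001,"tz": 0.093,"rx": 0,"ry": 0,"rz": 0,"jaw": 1},{"tx": 0,"ty": 0.001,"tz": 0.093,"rx": 0,"ry": 0,"rz": 0,"jaw": 0.6},{"tx": 0,"ty": 0.001,"tz": 0.093,"rx": 0,"ry": 0,"rz": 0,"jaw": 0.5},{"tx": 0,"ty": 0.001,"tz": 0.093,"rx": 0,"ry": 0,"rz": 0,"jaw": 0.3},{"tx": 0,"ty": 0.001,"tz": 0.093,"rx": 0,"ry": 0,"rz": 0,"jaw": 0.3},{"tx": 0,"ty": 0.001,"tz": 0.093,"rx": 0,"ry": 0,"rz": 0,"jaw": 0.3},{"tx": 0,"ty": 0.001,"tz": 0.093,"rx": 0,"ry": 0,"rz": 0,"jaw": 0.3}], "grip_force": 35}}

```text
time: 3.75
position: [0.467, -0.0159, 0.0277]
tool_rot: [3.077, 0.631, 0.001]
ft_force: [-0.2, -1.2, 1.0]
grip_width: 0.455
```

Request:
{"method": "carry_out", "body": {"commands": [{"tx": 0,"ty": 0,"tz": -0.005,"rx": 0,"ry": 0,"rz": 0,"jaw": 0.3},{"tx": 0,"ty": 0,"tz": -0.015,"rx": 0,"ry": 0,"rz": 0,"jaw": 0.3},{"tx": 0,"ty": 0,"tz": -0.03,"rx": 0,"ry": 0,"rz": 0,"jaw": 0.3},{"tx": 0,"ty": 0,"tz": -0.05,"rx": 0,"ry": 0,"rz": 0,"jaw": 0.3},{"tx": 0,"ty": 0,"tz": -0.07,"rx": 0,"ry": 0,"rz": 0,"jaw": 0.3},{"tx": 0,"ty": 0,"tz": -0.09,"rx": 0,"ry": 0,"rz": 0,"jaw": 0.3},{"tx": 0,"ty": 0,"tz": -0.1,"rx": 0,"ry": 0,"rz": 0,"jaw": 0.3},{"tx": 0,"ty": 0,"tz": -0.1,"rx": 0,"ry": 0,"rz": 0,"jaw": 0.3},{"tx": 0,"ty": 0,"tz": -0.1,"rx": 0,"ry": 0,"rz": 0,"jaw": 0.3},{"tx": 0,"ty": 0,"tz": -0.1,"rx": 0,"ry": 0,"rz": 0,"jaw": 0.3}]}}

```text
time: 5.0
position: [0.4661, -0.0154, 0.1267]
tool_rot: [-3.077, -0.632, 0.003]
ft_force: [-0.2, 0.6, -6.2]
grip_width: 0.456
```

```bash
python3 - <<'E'
from h import *
from bench import get_image
import cv2
to((.59,-.2142,.128),(.59,-.2142,.033),(.582,.3092,.128))
im=get_image("scene"); cv2.imwrite("pics/s1.png",im[:,:,::-1])
to()
E
```

```text
t 5.0 p [ 0.4661 -0.0154  0.1267] F [-0.19  0.62 -6.24] g 0.456 yaw 23.2 tilt [-0.0017  0.0003]
(0.59, -0.2142, 0.128) -> [ 0.0356  0.2316 -0.0016]
(0.59, -0.2142, 0.033) -> [0.0357 0.2317 0.0934]
(0.582, 0.3092, 0.128) -> [ 0.2344 -0.2527 -0.0014]
t 5.05 p [ 0.4662 -0.0154  0.1268] F [-0.44  0.5  -6.01] g 0.454 yaw 23.2 tilt [-0.0015  0.0004]
```

View pics/s1.png

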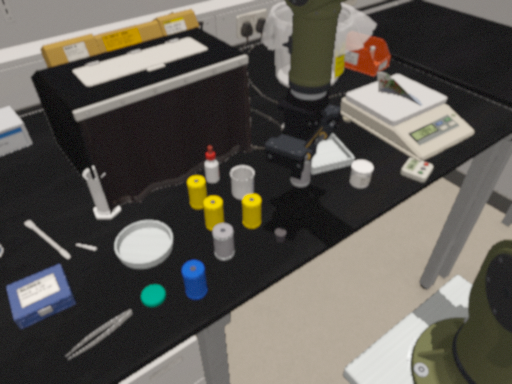

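It reads about 6.2 N, so roughly 0.63 kg: this is the solid one, and it goes to the square tray.

Request:
{"method": "carry_out", "body": {"commands": [{"tx": 0.003,"ty": 0.02,"tz": 0,"rx": 0,"ry": 0,"rz": 0,"jaw": 0.3},{"tx": 0.008,"ty": 0.05,"tz": 0,"rx": 0,"ry": 0,"rz": 0,"jaw": 0.3},{"tx": 0.013,"ty": 0.085,"tz": 0,"rx": 0,"ry": 0,"rz": 0,"jaw": 0.3},{"tx": 0.018,"ty": 0.12,"tz": 0,"rx": 0,"ry": 0,"rz": 0,"jaw": 0.3},{"tx": 0.024,"ty": 0.155,"tz": 0,"rx": 0,"ry": 0,"rz": 0,"jaw": 0.3},{"tx": 0.029,"ty": 0.19,"tz": 0,"rx": 0,"ry": 0,"rz": 0,"jaw": 0.3},{"tx": 0.034,"ty": 0.22,"tz": 0,"rx": 0,"ry": 0,"rz": 0,"jaw": 0.3},{"tx": 0.036,"ty": 0.232,"tz": 0,"rx": 0,"ry": 0,"rz": 0,"jaw": 0.3},{"tx": 0.036,"ty": 0.232,"tz": 0.015,"rx": 0,"ry": 0,"rz": 0,"jaw": 0.3},{"tx": 0.036,"ty": 0.232,"tz": 0.03,"rx": 0,"ry": 0,"rz": 0,"jaw": 0.3},{"tx": 0.036,"ty": 0.232,"tz": 0.045,"rx": 0,"ry": 0,"rz": 0,"jaw": 0.3},{"tx": 0.036,"ty": 0.232,"tz": 0.05,"rx": 0,"ry": 0,"rz": 0,"jaw": 0.3}]}}

```text
time: 6.55
position: [0.5899, -0.2135, 0.0756]
tool_rot: [-3.076, -0.633, 0.004]
ft_force: [0.1, -0.4, -6.1]
grip_width: 0.455
```

```bash
python3 - <<'E'
from h import *
from bench import get_image
import cv2
to((.59,-.2142,.033))
im=get_image("top"); a=im[110:240,300:450,::-1]
im=get_image("scene"); b=im[100:230,250:400,::-1]
cv2.imwrite("pics/s2.png",cv2.resize(np.hstack([a,b]),None,fx=2.6,fy=2.6))
E
```

```text
t 6.55 p [ 0.5899 -0.2135  0.0756] F [ 0.11 -0.36 -6.06] g 0.455 yaw 23.26 tilt [-0.003  0.001]
(0.59, -0.2142, 0.033) -> [-0.0001  0.0008  0.0426]
```

View pics/s2.png

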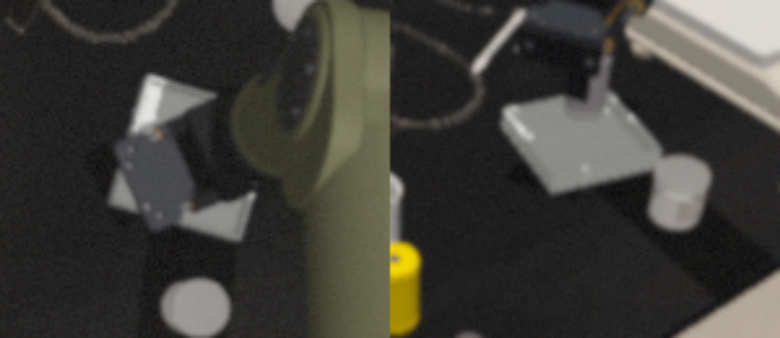

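Request:
{"method": "carry_out", "body": {"commands": [{"tx": 0,"ty": 0.0008,"tz": 0.015,"rx": 0,"ry": 0,"rz": 0,"jaw": 0.3},{"tx": 0,"ty": 0.0008,"tz": 0.027,"rx": 0,"ry": 0,"rz": 0,"jaw": 0.3},{"tx": 0,"ty": 0.0008,"tz": 0.035,"rx": 0,"ry": 0,"rz": 0,"jaw": 0.3},{"tx": 0,"ty": 0.0008,"tz": 0.039,"rx": 0,"ry": 0,"rz": 0,"jaw": 0.3},{"tx": 0,"ty": 0.0008,"tz": 0.041,"rx": 0,"ry": 0,"rz": 0,"jaw": 0.3},{"tx": 0,"ty": 0.0008,"tz": 0.0425,"rx": 0,"ry": 0,"rz": 0,"jaw": 0.3},{"tx": 0,"ty": 0.0008,"tz": 0.0425,"rx": 0,"ry": 0,"rz": 0,"jaw": 0.3},{"tx": 0,"ty": 0.0008,"tz": 0.0425,"rx": 0,"ry": 0,"rz": 0,"jaw": 0.3}]}}

```text
time: 7.65
position: [0.5917, -0.2153, 0.0354]
tool_rot: [3.077, 0.631, 0.001]
ft_force: [0.1, -0.4, -5.8]
grip_width: 0.457
```

Request:
{"method": "carry_out", "body": {"commands": [{"tx": 0,"ty": 0,"tz": 0.001,"rx": 0,"ry": 0,"rz": 0,"jaw": 0.3},{"tx": 0,"ty": 0,"tz": 0.002,"rx": 0,"ry": 0,"rz": 0,"jaw": 0.3},{"tx": 0,"ty": 0,"tz": 0.003,"rx": 0,"ry": 0,"rz": 0,"jaw": 0.3},{"tx": 0,"ty": 0,"tz": 0.0035,"rx": 0,"ry": 0,"rz": 0,"jaw": 0.3},{"tx": 0,"ty": 0,"tz": 0.0035,"rx": 0,"ry": 0,"rz": 0,"jaw": 0.3}]}}

```text
time: 8.28
position: [0.5915, -0.2153, 0.0318]
tool_rot: [3.077, 0.632, -0.0]
ft_force: [-1.6, -0.7, -3.6]
grip_width: 0.456
```

Contact has begun (the load fell from 6 N to 3.6 N). A little further down, then open part way.

Request:
{"method": "carry_out", "body": {"commands": [{"tx": 0,"ty": 0,"tz": 0.0005,"rx": 0,"ry": 0,"rz": 0,"jaw": 0.3},{"tx": 0,"ty": 0,"tz": 0.0008,"rx": 0,"ry": 0,"rz": 0,"jaw": 0.3},{"tx": 0,"ty": 0,"tz": 0.0008,"rx": 0,"ry": 0,"rz": 0,"jaw": 0.5},{"tx": 0,"ty": 0,"tz": 0.0008,"rx": 0,"ry": 0,"rz": 0,"jaw": 0.6},{"tx": 0,"ty": 0,"tz": 0.0008,"rx": 0,"ry": 0,"rz": 0,"jaw": 0.65},{"tx": 0,"ty": 0,"tz": 0.0008,"rx": 0,"ry": 0,"rz": 0,"jaw": 0.65},{"tx": 0,"ty": 0,"tz": 0.0008,"rx": 0,"ry": 0,"rz": 0,"jaw": 0.65},{"tx": 0,"ty": 0,"tz": 0.0008,"rx": 0,"ry": 0,"rz": 0,"jaw": 0.65}]}}

```text
time: 9.28
position: [0.5916, -0.2153, 0.0307]
tool_rot: [3.077, 0.632, 0.0]
ft_force: [0.2, 0.5, -0.4]
grip_width: 0.646
```

Request:
{"method": "carry_out", "body": {"commands": [{"tx": 0,"ty": 0,"tz": -0.015,"rx": 0,"ry": 0,"rz": 0,"jaw": 0.65},{"tx": 0,"ty": 0,"tz": -0.04,"rx": 0,"ry": 0,"rz": 0,"jaw": 0.65},{"tx": 0,"ty": 0,"tz": -0.08,"rx": 0,"ry": 0,"rz": 0,"jaw": 0.65},{"tx": 0,"ty": 0,"tz": -0.12,"rx": 0,"ry": 0,"rz": 0,"jaw": 0.8},{"tx": 0.005,"ty": -0.045,"tz": -0.13,"rx": 0,"ry": 0,"rz": 0,"jaw": 1},{"tx": 0.01,"ty": -0.1,"tz": -0.13,"rx": 0,"ry": 0,"rz": 0,"jaw": 1},{"tx": 0.016,"ty": -0.155,"tz": -0.13,"rx": 0,"ry": 0,"rz": 0,"jaw": 1},{"tx": 0.022,"ty": -0.21,"tz": -0.13,"rx": 0,"ry": 0,"rz": 0,"jaw": 1},{"tx": 0.028,"ty": -0.265,"tz": -0.13,"rx": 0,"ry": 0,"rz": 0,"jaw": 1},{"tx": 0.034,"ty": -0.32,"tz": -0.13,"rx": 0,"ry": 0,"rz": 0,"jaw": 1},{"tx": 0.04,"ty": -0.37,"tz": -0.13,"rx": 0,"ry": 0,"rz": 0,"jaw": 1},{"tx": 0.044,"ty": -0.413,"tz": -0.13,"rx": 0,"ry": 0,"rz": 0,"jaw": 1}]}}

```text
time: 10.78
position: [0.4688, 0.184, 0.1621]
tool_rot: [3.076, 0.634, 0.003]
ft_force: [-0.0, -0.2, -0.4]
grip_width: 1.004
```

Request:
{"method": "carry_out", "body": {"commands": [{"tx": 0,"ty": 0,"tz": 0.01,"rx": 0,"ry": 0,"rz": 0,"jaw": 1},{"tx": 0,"ty": 0,"tz": 0.025,"rx": 0,"ry": 0,"rz": 0,"jaw": 1},{"tx": 0,"ty": 0,"tz": 0.035,"rx": 0,"ry": 0,"rz": 0,"jaw": 1},{"tx": 0,"ty": 0,"tz": 0.035,"rx": 0,"ry": 0,"rz": 0,"jaw": 1},{"tx": 0,"ty": 0,"tz": 0.035,"rx": 0,"ry": 0,"rz": 0,"jaw": 1}]}}

```text
time: 11.4
position: [0.4697, 0.1812, 0.1258]
tool_rot: [-3.078, -0.63, 0.0]
ft_force: [-0.9, -0.3, -0.5]
grip_width: 1.002
```

```bash
python3 - <<'E'
from h import *
from bench import get_image
import cv2
to((.469,.182,.028))
print(proj("wrist",np.array([.469,.182,.07])))
c=camera_info("wrist"); im=get_image("wrist"); cv2.imwrite("pics/w4.png",im[:,:,::-1])
np.save("w4.npy",c,allow_pickle=True)
im=get_image("top"); cv2.imwrite("pics/t4.png",cv2.resize(im[130:220,320:430,::-1],None,fx=5,fy=5))
print(ctrl.get_state()["joint_positions"].round(2))
E
```

```text
t 11.4 p [0.4697 0.1812 0.1258] F [-0.86 -0.28 -0.5 ] g 1.002 yaw 23.13 tilt [-0.      0.0001]
(0.469, 0.182, 0.028) -> [-0.0003 -0.001   0.0978]
[258.11416502 215.15404371]
[ 0.32  0.14 -0.79  1.91  0.11  1.13 -1.68]
```

View pics/w4.png

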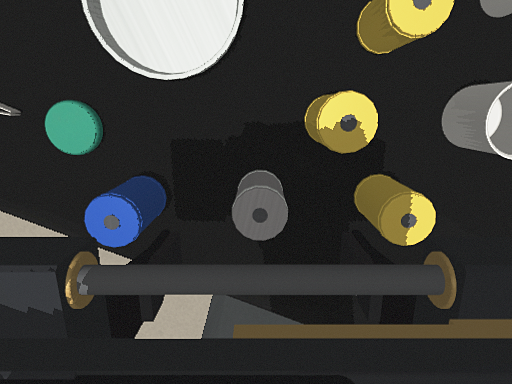

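View pics/t4.png

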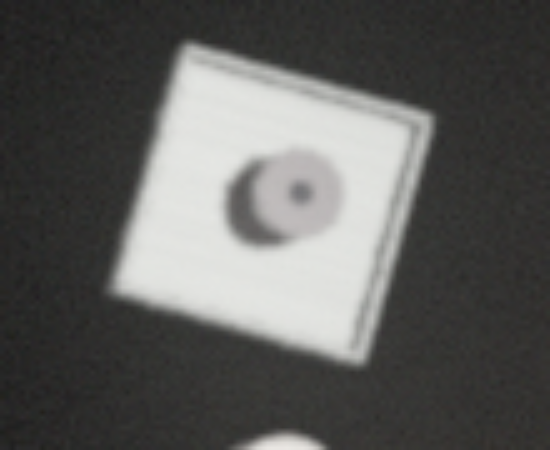

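The solid sleeve stands upright in the tray's middle (dot at crop 301,192). The second sleeve's dot is at (260,215), within 1 mm of the tool's axis. Going down with a slightly narrowed jaw.

Request:
{"method": "carry_out", "body": {"commands": [{"tx": 0,"ty": 0,"tz": 0.02,"rx": 0,"ry": 0,"rz": 0,"jaw": 0.85},{"tx": 0,"ty": 0,"tz": 0.045,"rx": 0,"ry": 0,"rz": 0,"jaw": 0.85},{"tx": 0,"ty": 0,"tz": 0.07,"rx": 0,"ry": 0,"rz": 0,"jaw": 0.85},{"tx": 0,"ty": 0,"tz": 0.09,"rx": 0,"ry": 0,"rz": 0,"jaw": 0.85},{"tx": 0,"ty": 0,"tz": 0.098,"rx": 0,"ry": 0,"rz": 0,"jaw": 0.85},{"tx": 0,"ty": 0,"tz": 0.098,"rx": 0,"ry": 0,"rz": 0,"jaw": 0.6},{"tx": 0,"ty": 0,"tz": 0.098,"rx": 0,"ry": 0,"rz": 0,"jaw": 0.5},{"tx": 0,"ty": 0,"tz": 0.098,"rx": 0,"ry": 0,"rz": 0,"jaw": 0.4},{"tx": 0,"ty": 0,"tz": 0.098,"rx": 0,"ry": 0,"rz": 0,"jaw": 0.3},{"tx": 0,"ty": 0,"tz": 0.098,"rx": 0,"ry": 0,"rz": 0,"jaw": 0.3},{"tx": 0,"ty": 0,"tz": 0.098,"rx": 0,"ry": 0,"rz": 0,"jaw": 0.3}], "grip_force": 20}}

```text
time: 12.88
position: [0.4696, 0.1818, 0.0281]
tool_rot: [3.077, 0.631, 0.001]
ft_force: [0.6, -1.7, 4.1]
grip_width: 0.459
```

Request:
{"method": "carry_out", "body": {"commands": [{"tx": 0,"ty": 0,"tz": -0.005,"rx": 0,"ry": 0,"rz": 0,"jaw": 0.3},{"tx": 0,"ty": 0,"tz": -0.015,"rx": 0,"ry": 0,"rz": 0,"jaw": 0.3},{"tx": 0,"ty": 0,"tz": -0.03,"rx": 0,"ry": 0,"rz": 0,"jaw": 0.3},{"tx": 0,"ty": 0,"tz": -0.05,"rx": 0,"ry": 0,"rz": 0,"jaw": 0.3},{"tx": 0,"ty": 0,"tz": -0.07,"rx": 0,"ry": 0,"rz": 0,"jaw": 0.3},{"tx": 0,"ty": 0,"tz": -0.09,"rx": 0,"ry": 0,"rz": 0,"jaw": 0.3},{"tx": 0,"ty": 0,"tz": -0.1,"rx": 0,"ry": 0,"rz": 0,"jaw": 0.3},{"tx": 0,"ty": 0,"tz": -0.1,"rx": 0,"ry": 0,"rz": 0,"jaw": 0.3},{"tx": 0,"ty": 0,"tz": -0.1,"rx": 0,"ry": 0,"rz": 0,"jaw": 0.3},{"tx": 0,"ty": 0,"tz": -0.1,"rx": 0,"ry": 0,"rz": 0,"jaw": 0.3}]}}

```text
time: 14.12
position: [0.4688, 0.1815, 0.1269]
tool_rot: [-3.077, -0.632, 0.002]
ft_force: [0.3, 0.1, -1.7]
grip_width: 0.459
```

```bash
python3 - <<'E'
from h import *
to((.582,.3085,.128),(.582,.3085,.032))
E
```

```text
t 14.12 p [0.4688 0.1815 0.1269] F [ 0.27  0.13 -1.68] g 0.459 yaw 23.2 tilt [-0.0015 -0.0002]
(0.582, 0.3085, 0.128) -> [ 0.1541 -0.0721 -0.0013]
(0.582, 0.3085, 0.032) -> [ 0.1542 -0.0721  0.0947]
```

It reads about 1.5 N, so this is the hollow one. On to the dish.

Request:
{"method": "carry_out", "body": {"commands": [{"tx": 0.015,"ty": -0.007,"tz": 0,"rx": 0,"ry": 0,"rz": 0,"jaw": 0.3},{"tx": 0.04,"ty": -0.019,"tz": 0,"rx": 0,"ry": 0,"rz": 0,"jaw": 0.3},{"tx": 0.07,"ty": -0.033,"tz": 0,"rx": 0,"ry": 0,"rz": 0,"jaw": 0.3},{"tx": 0.1,"ty": -0.047,"tz": 0,"rx": 0,"ry": 0,"rz": 0,"jaw": 0.3},{"tx": 0.13,"ty": -0.061,"tz": 0,"rx": 0,"ry": 0,"rz": 0,"jaw": 0.3},{"tx": 0.148,"ty": -0.069,"tz": 0,"rx": 0,"ry": 0,"rz": 0,"jaw": 0.3},{"tx": 0.154,"ty": -0.072,"tz": 0.005,"rx": 0,"ry": 0,"rz": 0,"jaw": 0.3},{"tx": 0.154,"ty": -0.072,"tz": 0.02,"rx": 0,"ry": 0,"rz": 0,"jaw": 0.3},{"tx": 0.154,"ty": -0.072,"tz": 0.035,"rx": 0,"ry": 0,"rz": 0,"jaw": 0.3},{"tx": 0.154,"ty": -0.072,"tz": 0.05,"rx": 0,"ry": 0,"rz": 0,"jaw": 0.3},{"tx": 0.154,"ty": -0.072,"tz": 0.06,"rx": 0,"ry": 0,"rz": 0,"jaw": 0.3},{"tx": 0.154,"ty": -0.072,"tz": 0.06,"rx": 0,"ry": 0,"rz": 0,"jaw": 0.3}]}}

```text
time: 15.62
position: [0.5819, 0.3079, 0.0666]
tool_rot: [3.077, 0.631, -0.003]
ft_force: [-0.5, -0.2, -1.1]
grip_width: 0.458
```

```bash
python3 - <<'E'
from h import *
from bench import get_image
import cv2
to((.582,.3085,.033))
b=get_image("scene")[180:290,80:220,::-1]
cv2.imwrite("pics/s5.png",cv2.resize(b,None,fx=5,fy=5))
E
```

```text
t 15.62 p [0.5819 0.3079 0.0666] F [-0.5  -0.24 -1.13] g 0.458 yaw 23.19 tilt [-0.0017 -0.001 ]
(0.582, 0.3085, 0.033) -> [ 0.0004 -0.0005  0.0336]
```

View pics/s5.png

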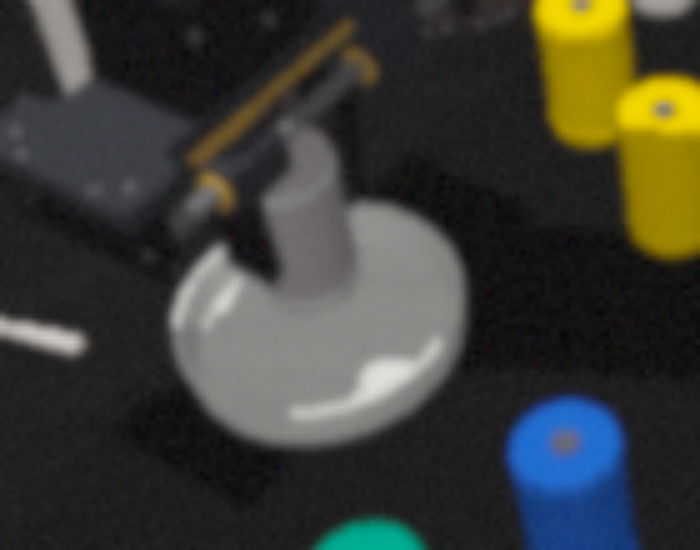

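Request:
{"method": "carry_out", "body": {"commands": [{"tx": 0,"ty": 0,"tz": 0.01,"rx": 0,"ry": 0,"rz": 0,"jaw": 0.3},{"tx": 0,"ty": 0,"tz": 0.02,"rx": 0,"ry": 0,"rz": 0,"jaw": 0.3},{"tx": 0,"ty": 0,"tz": 0.028,"rx": 0,"ry": 0,"rz": 0,"jaw": 0.3},{"tx": 0,"ty": 0,"tz": 0.031,"rx": 0,"ry": 0,"rz": 0,"jaw": 0.3},{"tx": 0,"ty": 0,"tz": 0.033,"rx": 0,"ry": 0,"rz": 0,"jaw": 0.3},{"tx": 0,"ty": 0,"tz": 0.0345,"rx": 0,"ry": 0,"rz": 0,"jaw": 0.3},{"tx": 0,"ty": 0,"tz": 0.0345,"rx": 0,"ry": 0,"rz": 0,"jaw": 0.3},{"tx": 0,"ty": 0,"tz": 0.0345,"rx": 0,"ry": 0,"rz": 0,"jaw": 0.3}]}}

```text
time: 16.68
position: [0.5826, 0.3086, 0.0334]
tool_rot: [-3.077, -0.632, -0.001]
ft_force: [-0.3, 0.3, -1.1]
grip_width: 0.456
```

Request:
{"method": "carry_out", "body": {"commands": [{"tx": 0,"ty": 0,"tz": 0.0007,"rx": 0,"ry": 0,"rz": 0,"jaw": 0.3},{"tx": 0,"ty": 0,"tz": 0.0013,"rx": 0,"ry": 0,"rz": 0,"jaw": 0.3},{"tx": 0,"ty": 0,"tz": 0.0016,"rx": 0,"ry": 0,"rz": 0,"jaw": 0.3},{"tx": 0,"ty": 0,"tz": 0.0016,"rx": 0,"ry": 0,"rz": 0,"jaw": 0.3}]}}

```text
time: 17.18
position: [0.5826, 0.3086, 0.0322]
tool_rot: [3.077, 0.632, 0.0]
ft_force: [-1.8, -1.5, 5.7]
grip_width: 0.461
```

It now rests on the dish floor (+5.7 N upward). Let go.

Request:
{"method": "carry_out", "body": {"commands": [{"tx": 0,"ty": 0,"tz": -0.0005,"rx": 0,"ry": 0,"rz": 0,"jaw": 0.4},{"tx": 0,"ty": 0,"tz": -0.0005,"rx": 0,"ry": 0,"rz": 0,"jaw": 0.5},{"tx": 0,"ty": 0,"tz": -0.0005,"rx": 0,"ry": 0,"rz": 0,"jaw": 0.6},{"tx": 0,"ty": 0,"tz": -0.0005,"rx": 0,"ry": 0,"rz": 0,"jaw": 0.65},{"tx": 0,"ty": 0,"tz": -0.0005,"rx": 0,"ry": 0,"rz": 0,"jaw": 0.65},{"tx": 0,"ty": 0,"tz": -0.0005,"rx": 0,"ry": 0,"rz": 0,"jaw": 0.65},{"tx": 0,"ty": 0,"tz": -0.0005,"rx": 0,"ry": 0,"rz": 0,"jaw": 0.65}]}}

```text
time: 18.05
position: [0.5825, 0.3085, 0.0321]
tool_rot: [3.077, 0.632, 0.0]
ft_force: [-0.1, -0.4, 0.2]
grip_width: 0.648
```

Request:
{"method": "carry_out", "body": {"commands": [{"tx": 0,"ty": 0,"tz": -0.01,"rx": 0,"ry": 0,"rz": 0,"jaw": 0.65},{"tx": 0,"ty": 0,"tz": -0.03,"rx": 0,"ry": 0,"rz": 0,"jaw": 0.65},{"tx": 0,"ty": 0,"tz": -0.06,"rx": 0,"ry": 0,"rz": 0,"jaw": 0.65},{"tx": 0,"ty": 0,"tz": -0.1,"rx": 0,"ry": 0,"rz": 0,"jaw": 0.65},{"tx": -0.02,"ty": 0.04,"tz": -0.14,"rx": 0,"ry": 0,"rz": 0,"jaw": 0.65},{"tx": -0.04,"ty": 0.08,"tz": -0.16,"rx": 0,"ry": 0,"rz": 0,"jaw": 0.65},{"tx": -0.06,"ty": 0.12,"tz": -0.17,"rx": 0,"ry": 0,"rz": 0,"jaw": 0.65},{"tx": -0.08,"ty": 0.16,"tz": -0.17,"rx": 0,"ry": 0,"rz": 0,"jaw": 0.65},{"tx": -0.09,"ty": 0.2,"tz": -0.17,"rx": 0,"ry": 0,"rz": 0,"jaw": 0.65},{"tx": -0.09,"ty": 0.2,"tz": -0.17,"rx": 0,"ry": 0,"rz": 0,"jaw": 0.65},{"tx": -0.09,"ty": 0.2,"tz": -0.17,"rx": 0,"ry": 0,"rz": 0,"jaw": 0.65}]}}

```text
time: 19.42
position: [0.5787, 0.0903, 0.2034]
tool_rot: [-3.077, -0.632, -0.003]
ft_force: [0.5, -0.5, 0.3]
grip_width: 0.649
```

```bash
python3 - <<'E'
from h import *
from bench import get_image
import cv2
to()
a=get_image("top")[:,:,::-1]; cv2.imwrite("pics/t6.png",a)
b=get_image("scene")[:,:,::-1]; cv2.imwrite("pics/s6.png",b)
to()
E
```

```text
t 19.43 p [0.5787 0.0903 0.2034] F [ 0.45 -0.54  0.28] g 0.649 yaw 23.23 tilt [0.0016 0.0007]
t 19.52 p [0.5784 0.0913 0.203 ] F [-1.05 -0.05  0.36] g 0.647 yaw 23.35 tilt [0.0009 0.0007]
```

View pics/t6.png

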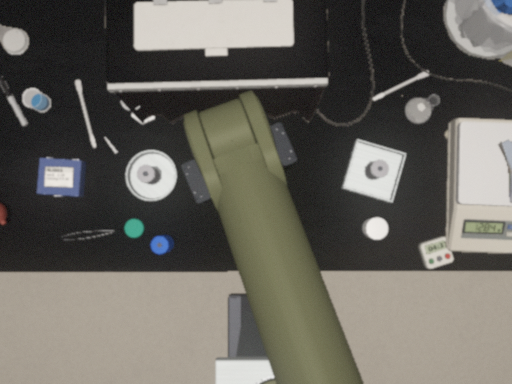

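View pics/s6.png

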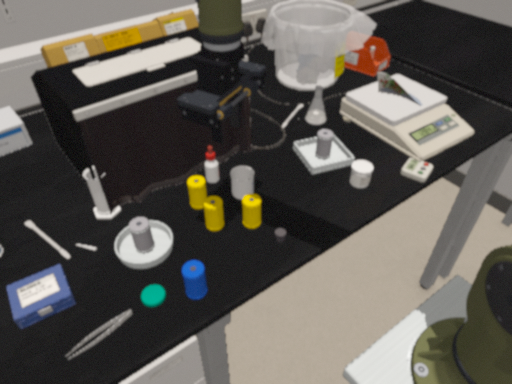

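Both sleeves are standing upright: one in the dish (top image 148,174) and one in the tray (377,169). The yellow and blue pieces are where they were, and the gripper is clear of everything. Handing in.

```bash
python3 -c "
from bench import ctrl
print(ctrl.close_job(), ctrl.get_state()['time'])"
```

```text
the job is handed in; nothing more can be done
the job is handed in; nothing more can be done
```

The solid sleeve is standing upright in the square tray and the hollow one upright in the round dish. Both were let go, and I handed the job in at about 19.5 s of the 54 s allowed.

- **Telling them apart:** I lifted the right-hand sleeve first. It read about 6.2 N (roughly 0.63 kg), so it was the solid one. The other read 1.1 to 1.7 N, which fits the hollow one.
- **Last checks:** the final top and scene pictures show both sleeves upright near the middle of their containers. The blue and yellow look-alikes stayed where they were, and the gripper was clear, with its force reading back near zero.
- **Failures and disagreements:** the first move call was refused because its rows left out the turn values; nothing moved. The wrist camera put each sleeve 2 to 3 mm from where the top camera did. I grasped between the two readings, and both grips closed cleanly.

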